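# Tighten the four hand knobs of a split rim crosswise

### The arm

A 6-joint arm with a two-finger parallel gripper is mounted at the origin on the work surface. World frame = base frame: x ahead of the robot, y to its left, z up, the work surface at z = 0. Lengths are in m, angles in rad, forces in N, time in s.
With the tool pointing down it reaches from about 0.425 to 0.95 m from the base axis. Payload 3.5 kg.
Tool frame: the origin (TCP) lies between the finger pads; the fingertips stand 22 mm ahead of it and the grasp point (between the pads) lies 3 mm ahead of it (ctrl.nose_length is the z of the fingertips in the tool frame, in m); z points along the fingers, y is the line along which they close (so a half turn about z gives the same grasp; the last joint's range is limited). The gripper opens to 85 mm and grips with 20 to 120 N. Pads are 22 mm wide; open, the fingers measure 114 mm over their backs; the gripper's body (76 mm by 85 mm) begins 54 mm behind the grasp point. The pads swing forward as they close: fully open they stand 13 mm farther back than shut.
Start: joints at [-1.453, 0.286, 1.577, -0, 1.279, -0.15], TCP at [0.179, -0.651, 0.232] pointing down, gripper open.
Joint ranges: [-2.77, 2.77], [-0.9, 2.22], [0.21, 2.48], [-1.53, 4.67], [0.24, 2.81], [-2.84, 2.84]. Speed limits (rad/s): [2.79, 2.79, 3.14, 3.14, 3.14, 3.14].

### API

Orientations are given as a unit quaternion [x, y, z, w].
In Python, from plant import ctrl gives the robot as it stands. The module is installed in compiled form; this text tells all that it offers.
- The arm moves only by the tool send_rows, never from a script. Its argument "rows" is text: rows parted by semicolons, each of 7 numbers parted by spaces: the turn, a rotation vector about the tool's x, y, z in degrees, then the shift along the tool's x, y, z in mm, then the opening, from -1 (shut) to 1 (fully open). A call has 1 to 8 rows; each row is the pose to reach, as a shift and turn from the pose commanded when the call began, along the tool's axes at that moment; what a row does not reach only later rows make up. A row lasts 1/8 s, in which the tool goes at most 62.5 mm and 10.7 degrees, less where a joint would pass 70% of its speed; a pose out of reach is approached as far as the arm can. A call with a gripper value outside its range is refused whole. The fingers move at their own pace and stop on an object; "grip_force" is the grip in N (left out, the last holds). Time passes only in rows, so rows that repeat a pose let the fingers close. It gives the time, the measured TCP pose, the force, the opening and the grip force at its end, in the units of the state.
- ctrl.get_state(): the state, without advancing time (a new reading comes with each control period).
- ctrl.read_camera(name): name is "scene" or "top"; returns a dict with "color" (480x640x3 uint8, red, green, blue), "fx", "fy", "cx", "cy" (pixels), "extrinsics" (4x4, takes a point from world to camera coordinates). Camera axes: x right, y down, z forward; pixel columns grow to the right and rows downward; lengths in m; the calibration is good to about 2 mm. A picture is of the moment at which its call begins. There is no depth.
- ctrl.sign_off(): hands the job in; it is judged then, once.
Trained networks look in a picture, given as the dict that the camera call returned (one of the last four; its "shot" number tells which), for a name from the list of things; names that differ only in an ending like _2 or _b are one class to them, and where a whole thing is asked for, a point or a joint stands for the part that bears it (a point fixed in the world has none). Each returns a list of dicts, best first, with "p" (0 to 1); they miss things now and then, are a little off and sometimes report something else, mostly with a low value. They report only what shows in the picture. A call takes as long as a camera call.
- ctrl.look_for(picture, target): "position" ([x, y, z] in m, in the coordinates of the camera as it stood for that picture, good to about 4 mm: the middle of the surface that is visible of it).
The state is a dict: "time": time; "qpos": joint angles; "dq": joint speeds; "joint_efforts": joint torques, N m; "eef_pos": TCP position; "tcp_rot": TCP orientation; "contact_force": force on the tool from outside, world axes, zero at the start; "wrist_torque": the same for the moment, N m; "opening": opening from 0.0 (shut) to 1.0 (fully open); "finger_force": force on a finger pad.
Only numpy, scipy, OpenCV 4.12 (cv2) and the standard library are available. Lean on these libraries where they do the work, as an engineer would, in place of code of your own. Each camera call takes 0.05 s, during which the arm holds its last target. There are 200 camera calls.

### The job

In the wheel-building fixture the spoked upper rim half lies loose on its tyre under four hand knobs. Tighten the knobs clockwise in two or more passes, crosswise (each knob followed by the opposite one), no more than a quarter turn on a knob at a time, so that the rim goes down level, until it sits hard home and every knob is firmly hand-tight; stop as soon as a knob goes tight, forcing it strips the thread. Leave the parts lying about where they are.

Things in the scene. Friction and masses are not known exactly. Their poses are not given: they have to be found in the camera images.
- fixture: wheel-building fixture, fixed to the table: square steel base plate 360 x 360 x 20 mm with a black tyre (260 mm outside, 184 mm inside, its top 80 mm above the table) lying flat on it, the wheel's axis upright. Origin: on the wheel axis at table height; z up
- rim: grey spoked upper rim half, 176 mm across: a cross of four spokes 34 mm wide, 8 mm thick, in a 12 mm high ring. Lies loose on the springy tyre bead, held sideways by four upright 16 mm pins between the spokes (tops 86 mm above the table). Origin: centre of its underside (70 mm up at the start). It goes down some 3 to 9 mm to a hidden level hard land; this depth varies and is only felt
- handle_a: hand knob a on an upright stud 65 mm from the wheel axis, on the fixture's +x side, across the wheel from knob c. Black bar 44 mm long (its x), 14 mm thick (its y), 22 mm high, on a steel collar with a 20 mm flange; any bar yaw. Origin: on the axis at the collar's underside, 0.5 mm above the spoke at the start; z up; the bar spans 16 to 38 mm above the origin
- knob_a (a joint): how far knob a has been tightened, rad: 0 at the start, grows clockwise seen from above; tight somewhere between 1.5 and 3.1. To turn on, a knob takes about 0.04 N m while free and 0.01 N m more per N of clamping. The tyre alone clamps with up to about 12 N; on the land each knob gains some 50 N per rad
- handle_b: hand knob b on an upright stud 65 mm from the wheel axis, on the fixture's +y side, across the wheel from knob d. Black bar 44 mm long (its x), 14 mm thick (its y), 22 mm high, on a steel collar with a 20 mm flange; any bar yaw. Origin: on the axis at the collar's underside, 0.5 mm above the spoke at the start; z up; the bar spans 16 to 38 mm above the origin
- knob_b (a joint): how far knob b has been tightened, rad: 0 at the start, grows clockwise seen from above; tight somewhere between 1.5 and 3.1. 25 to 45 N is hand-tight; over 85 N strips. Torque reading with the tool held still after a forward step of 0.1 rad (friction partly relaxes; higher after long turns): about -0.1 to 0 N m while free, 0.15 to 0.2 at 35 N
- handle_c: hand knob c on an upright stud 65 mm from the wheel axis, on the fixture's -x side, across the wheel from knob a. Black bar 44 mm long (its x), 14 mm thick (its y), 22 mm high, on a steel collar with a 20 mm flange; any bar yaw. Origin: on the axis at the collar's underside, 0.5 mm above the spoke at the start; z up; the bar spans 16 to 38 mm above the origin
- knob_c (a joint): how far knob c has been tightened, rad: 0 at the start, grows clockwise seen from above; tight somewhere between 1.5 and 3.1. Every knob goes down 3.5 mm per rad as it tightens (coarse thread): follow it down while turning
- handle_d: hand knob d on an upright stud 65 mm from the wheel axis, on the fixture's -y side, across the wheel from knob b. Black bar 44 mm long (its x), 14 mm thick (its y), 22 mm high, on a steel collar with a 20 mm flange; any bar yaw. Origin: on the axis at the collar's underside, 0.5 mm above the spoke at the start; z up; the bar spans 16 to 38 mm above the origin
- knob_d (a joint): how far knob d has been tightened, rad: 0 at the start, grows clockwise seen from above; tight somewhere between 1.5 and 3.1. A released knob stays where it is
- washer: steel washer, 36 mm across, 4 mm thick, lying on a corner of the base plate (bystander). Origin: centre of its underside
- spare_nut: loose steel hexagon nut, 30 mm across, 14 mm high, on a corner of the base plate (bystander). Origin: centre of its underside
- bearing: ball bearing, 40 mm across, 14 mm high, lying flat on a corner of the base plate (bystander). Origin: centre of its underside
- caster_small: small caster standing upside down on its 60 x 50 mm top plate, 65 mm high, on the table (bystander). Origin: centre of its underside
- red_wheel: red wheel of 120 mm diameter, 47 mm high, lying flat on the table (bystander). Origin: centre of its underside
- spanner: steel spanner lying on the table (bystander)
- lube: spray can, 60 mm across, 170 mm high, standing on the table (bystander). Origin: centre of its underside

How it is judged:
By the outcome, as a careful person would: the job done as asked, in the order asked, and still so for the second after the job is handed in, with the robot touching nothing.
It also fails if it takes over 72 s, if anything falls off the work surface, if the arm or the gripper's body presses on something with over 40 N, if the wrist force passes 120 N, or if a joint passes its speed limit or range.

## Working session

There is one attempt and no reset: what is moved stays moved. The work goes in short steps, Python scripts to look and compute and a tool call to move; the robot and the scene stay as the last step left them, time stands still between calls to the robot, and variables do not carry over. Pictures are saved under pics/ and viewed, at most 10 in all, crops included, and the job is handed in when it is done.

Besides the shell and the picture viewer there is one more tool, called after "Request:" as name(argument=value, ...) on one line, values as JSON. send_rows: Moves the arm, as the interface text tells. Its arguments: {"type":"object","properties":{"rows":{"type":"string"},"grip_force":{"type":"number"}},"required":["rows"]}

```bash
mkdir -p pics; cat > h.py <<'E'
import numpy as np, cv2
from plant import ctrl
def w(pic,p):
    E=np.array(pic["extrinsics"]);return E[:3,:3].T@(np.array(p)-E[:3,3])
def proj(pic,P):
    E=np.array(pic["extrinsics"]);c=E[:3,:3]@np.array(P)+E[:3,3];return np.array([pic["fx"]*c[0]/c[2]+pic["cx"],pic["fy"]*c[1]/c[2]+pic["cy"]])
def unproj(pic,uv,z):
    E=np.array(pic["extrinsics"]);d=E[:3,:3].T@np.array([(uv[0]-pic["cx"])/pic["fx"],(uv[1]-pic["cy"])/pic["fy"],1]);o=-E[:3,:3].T@E[:3,3]
    return o+d*(z-o[2])/d[2]
E
python3 - <<'E'
from h import *
print(ctrl.get_state())
for n in ["top","scene"]:
    p=ctrl.read_camera(n);cv2.imwrite(f"pics/{n}0.png",p["color"][:,:,::-1])
    E=np.array(p["extrinsics"]);print(n,p["fx"],-E[:3,:3].T@E[:3,3],E[2,:3])
    for t in ["fixture","rim","handle_a","lube"]:
        for r in ctrl.look_for(p,t)[:6]:
            q=w(p,r["position"]);print(t,round(r["p"],2),q.round(4),proj(p,q).round(0))
E
```

```text
{'time': 0.0, 'qpos': array([-1.45298116e+00,  2.87201305e-01,  1.57818494e+00,  1.72901390e-05,
        1.27862010e+00, -1.49994724e-01]), 'dq': array([ 0.00063491,  0.00110001, -0.00045427, -0.00173303, -0.00171926,
       -0.00047317]), 'joint_efforts': array([-3.38397820e-05, -4.05977654e+01, -2.92628145e+01, -9.49890637e-05,
        5.81375265e-03,  2.01664371e-06]), 'eef_pos': array([ 0.17857554, -0.65026102,  0.23021913]), 'tcp_rot': array([ 9.91047733e-01,  1.33502565e-01,  2.76916405e-05, -1.20655609e-03]), 'contact_force': array([-0.14407552, -0.29539836, -0.33842653]), 'wrist_torque': array([0.00448206, 0.01208272, 0.00747516]), 'finger_force': 0.0, 'opening': 1.0020899946866113}
top 458.68174941827647 [ 0.36304492 -0.0564048   1.36633065] [ 0.15167849  0.01947285 -0.98823805]
fixture 0.94 [ 0.5831 -0.1012  0.0201] [336. 234.]
rim 0.79 [ 0.5997 -0.1043  0.0775] [338. 225.]
handle_a 0.58 [ 0.5396 -0.1225  0.1109] [346. 244.]
handle_a 0.56 [ 0.5381 -0.1211  0.1156] [345. 244.]
handle_a 0.51 [ 0.6195 -0.1554  0.1168] [356. 215.]
handle_a 0.5 [ 0.5785 -0.0385  0.1144] [315. 231.]
lube 0.8 [ 0.4373 -0.5837  0.1494] [524. 275.]
scene 483.51356617706455 [1.07236301 0.56247223 0.97160473] [-0.41502013 -0.52346015 -0.7441423 ]
fixture 0.67 [ 0.6442 -0.0308  0.016 ] [306. 280.]
rim 0.82 [ 0.5999 -0.0932  0.0758] [304. 241.]
handle_a 0.62 [ 0.5394 -0.1144  0.1102] [318. 216.]
handle_a 0.53 [ 0.6667 -0.0754  0.109 ] [286. 249.]
handle_a 0.52 [ 0.5464 -0.1156  0.1081] [316. 218.]
handle_a 0.49 [ 0.4548 -0.5834  0.1071] [247. 120.]
handle_a 0.44 [ 0.629  -0.1582  0.1015] [279. 224.]
lube 0.61 [ 0.4539 -0.5836  0.1035] [247. 121.]
```

View pics/top0.png

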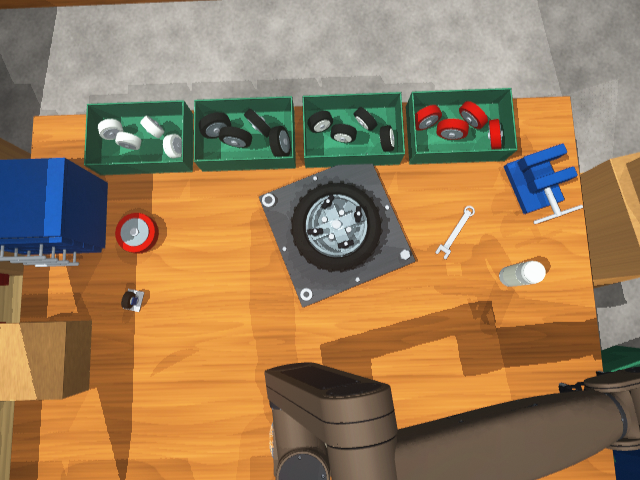

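View pics/scene0.png

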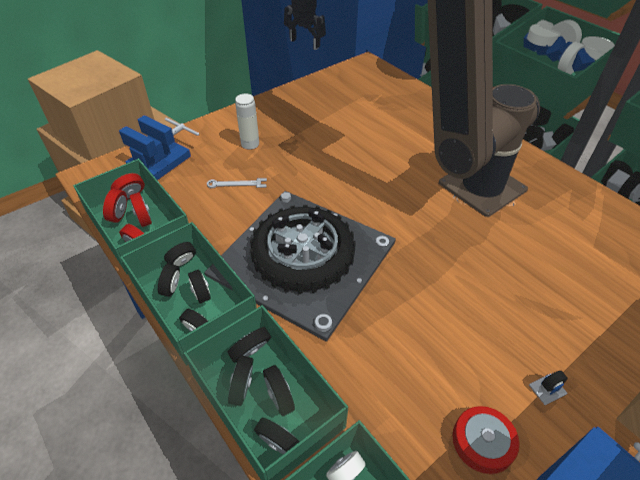

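```bash
python3 - <<'E'
from h import *
a=cv2.imread("pics/top0.png")[180:270,290:390]; b=cv2.imread("pics/scene0.png")[195:285,250:350]
cv2.imwrite("pics/z0.png",np.vstack([cv2.resize(a,(660,594),interpolation=cv2.INTER_CUBIC)]))
cv2.imwrite("pics/z1.png",cv2.resize(b,(660,594),interpolation=cv2.INTER_CUBIC))
E
```

```text
(no output)
```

View pics/z0.png

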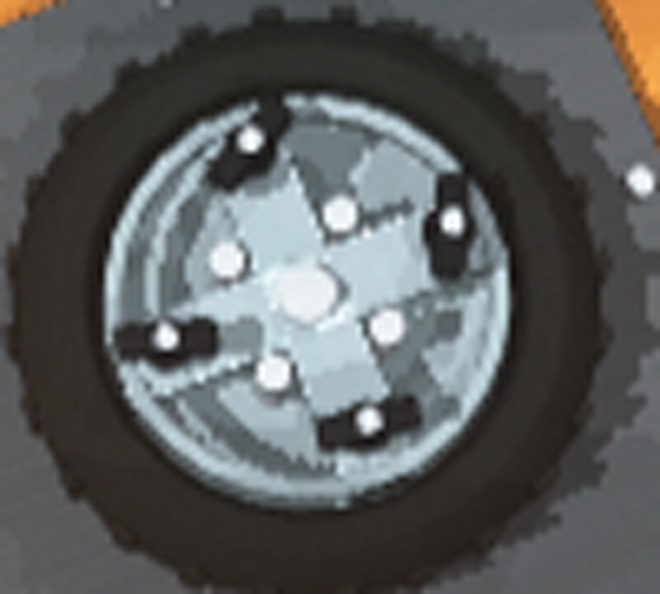

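View pics/z1.png

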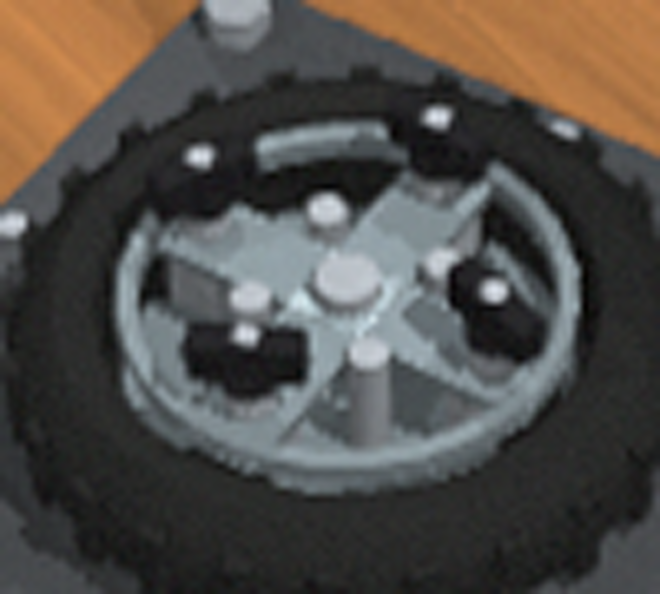

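```bash
cat > m.py <<'E'
from h import *
from scipy.optimize import least_squares
T={1:(327.9,201.2),2:(358.6,213.5),3:(345.8,243.6),4:(315.3,231.2)}
S={1:(287.3,245.8),2:(280.3,218.5),3:(316,212.6),4:(324.8,238.9)}
pt=ctrl.read_camera("top");ps=ctrl.read_camera("scene")
def cen(p,uv):
    u,v=np.round(uv).astype(int);g=p["color"][v-4:v+5,u-4:u+5].min(2).astype(float)
    yy,xx=np.mgrid[v-4:v+5,u-4:u+5];wt=np.clip(g-110,0,None)*(np.hypot(xx-uv[0],yy-uv[1])<3)
    return np.array([(xx*wt).sum(),(yy*wt).sum()])/wt.sum()
P={}
for k in T:
    ct,cs=cen(pt,T[k]),cen(ps,S[k])
    r=least_squares(lambda X:np.r_[proj(pt,X)-ct,proj(ps,X)-cs],[.6,-.1,.12]);P[k]=r.x
    print(k,ct.round(1),cs.round(1),r.x.round(4),"res",r.fun.round(2),"at z.118 top",unproj(pt,ct,.118)[:2].round(4),"scene",unproj(ps,cs,.118)[:2].round(4))
def fit(pts):
    def f(q):
        return np.concatenate([pts[k]-(q[:2]+.065*np.array([np.cos(q[2]+a),np.sin(q[2]+a)])) for k,a in zip([1,4,3,2],np.arange(4)*np.pi/2)])
    r=least_squares(f,[.6,-.1,.34]);print("fit",r.x.round(4),(r.fun*1e3).round(1));return r.x
q=fit({k:P[k][:2] for k in P})
for k,a in zip([1,4,3,2],np.arange(4)*np.pi/2):
    c=q[:2]+.065*np.array([np.cos(q[2]+a),np.sin(q[2]+a)]);best=[]
    for y in range(0,180,2):
        t=np.radians(y);R=np.array([[np.cos(t),-np.sin(t)],[np.sin(t),np.cos(t)]]);sc=0
        for p in (pt,ps):
            h=[proj(p,[*(c+R@[sx*.022,sy*.007]),z]) for sx in(-1,1) for sy in(-1,1) for z in(.0945,.1165)]
            m=np.zeros((480,640),np.uint8);cv2.fillConvexPoly(m,cv2.convexHull(np.round(np.array(h)*16).astype(np.int32)),1,shift=4)
            sc+=np.clip(p["color"].max(2).astype(float),0,100)[m>0].mean()
        best.append((round(sc,1),y))
    print(k,c.round(4),sorted(best)[:6])
E
python3 m.py
```

```text
1 [327.5 200.7] [286.9 245.1] [ 0.6623 -0.0771  0.118 ] res [ 0.14 -0.15  0.17  0.04] at z.118 top [ 0.6619 -0.0767] scene [ 0.6626 -0.0775]
2 [358.1 213. ] [279.9 218.2] [ 0.6242 -0.1605  0.1179] res [ 0.11 -0.12  0.14  0.03] at z.118 top [ 0.6239 -0.1602] scene [ 0.6245 -0.1608]
3 [345.5 243.2] [315.8 212.2] [ 0.5409 -0.1223  0.1182] res [ 0.12 -0.13  0.16  0.03] at z.118 top [ 0.5406 -0.122 ] scene [ 0.541  -0.1228]
4 [314.8 230.6] [324.5 238.6] [ 0.579  -0.0392  0.1176] res [ 0.13 -0.14  0.16  0.03] at z.118 top [ 0.5786 -0.0388] scene [ 0.5795 -0.0392]
fit [ 0.6016 -0.0998  0.3563] [-0.2 -0.   0.1 -0.3  0.2  0.2 -0.1  0.2]
1 [ 0.6625 -0.0771] [(np.float64(111.8), 148), (np.float64(112.5), 146), (np.float64(112.7), 150), (np.float64(113.7), 138), (np.float64(114.0), 144), (np.float64(114.1), 140)]
4 [ 0.579  -0.0389] [(np.float64(120.9), 82), (np.float64(121.3), 80), (np.float64(121.4), 78), (np.float64(122.3), 92), (np.float64(122.7), 76), (np.float64(122.8), 84)]
3 [ 0.5407 -0.1225] [(np.float64(112.5), 104), (np.float64(113.1), 102), (np.float64(113.4), 96), (np.float64(113.6), 92), (np.float64(113.6), 98), (np.float64(113.9), 100)]
2 [ 0.6243 -0.1607] [(np.float64(105.0), 168), (np.float64(105.5), 170), (np.float64(106.0), 166), (np.float64(106.1), 164), (np.float64(106.2), 174), (np.float64(106.4), 172)]
```

```bash
cat > yaw.py <<'E'
from h import *
C={1:(.6625,-.0771),2:(.6243,-.1607),3:(.5407,-.1225),4:(.5790,-.0389)}
def poly(p,c,y,L=.022,W=.007,zs=(.0945,.1165)):
    t=np.radians(y);R=np.array([[np.cos(t),-np.sin(t)],[np.sin(t),np.cos(t)]])
    return cv2.convexHull(np.array([proj(p,[*(np.array(c)+R@[sx*L,sy*W]),z]) for sx in(-1,1) for sy in(-1,1) for z in zs],np.float32))
def mask(h,k=8):
    m=np.zeros((480*k//2,640*k//2),np.uint8);o=np.array([240,160])
    cv2.fillConvexPoly(m,np.round((h[:,0]-o+.5)*k).astype(np.int32),255);m=cv2.resize(m,None,fx=1/k,fy=1/k,interpolation=cv2.INTER_AREA)/255.
    return m
if __name__=="__main__":
  ims={}
  for n in("top","scene"):
    p=ctrl.read_camera(n);ims[n]=p
  for k,c in C.items():
    out=[]
    for n,p in ims.items():
        g=p["color"].max(2).astype(float)[160:400,240:560];d=(np.clip(g,20,70)-20)/50;u=proj(p,[*c,.105])-[240,160]
        yy,xx=np.mgrid[:240,:320];near=np.hypot(xx-u[0],yy-u[1])<13
        s=[]
        for y in range(0,180,2):
            m=mask(poly(p,c,y))[:240,:320];s.append(((d-(1-m))**2)[near].sum())
        out.append(np.array(s))
    t=out[0]+out[1]
    print(k,[(2*i,round(a[i],1)) for a in (*out,t) for i in np.argsort(a)[:4]])
  p=ims["top"];z=6.6;im=cv2.resize(p["color"][180:270,290:390,::-1],(660,594),interpolation=cv2.INTER_CUBIC)
  for k,y in {1:142,2:172,3:100,4:86}.items():
    h=poly(p,C[k],y,zs=(.1165,));cv2.polylines(im,[np.round((h[:,0]-[290,180]+.5)*z).astype(np.int32)],True,(0,0,255))
  cv2.imwrite("pics/o.png",im)
E
python3 yaw.py
```

```text
1 [(np.int64(144), np.float64(78.4)), (np.int64(146), np.float64(78.6)), (np.int64(148), np.float64(79.3)), (np.int64(142), np.float64(79.3)), (np.int64(144), np.float64(61.8)), (np.int64(142), np.float64(62.1)), (np.int64(140), np.float64(62.7)), (np.int64(146), np.float64(62.8)), (np.int64(144), np.float64(140.2)), (np.int64(146), np.float64(141.4)), (np.int64(142), np.float64(141.4)), (np.int64(148), np.float64(142.9))]
2 [(np.int64(176), np.float64(85.8)), (np.int64(170), np.float64(86.0)), (np.int64(168), np.float64(86.1)), (np.int64(178), np.float64(86.3)), (np.int64(158), np.float64(103.4)), (np.int64(160), np.float64(103.7)), (np.int64(162), np.float64(103.7)), (np.int64(156), np.float64(104.2)), (np.int64(166), np.float64(191.9)), (np.int64(162), np.float64(192.2)), (np.int64(164), np.float64(192.3)), (np.int64(168), np.float64(192.6))]
3 [(np.int64(108), np.float64(56.7)), (np.int64(102), np.float64(57.2)), (np.int64(104), np.float64(57.4)), (np.int64(106), np.float64(57.9)), (np.int64(142), np.float64(100.9)), (np.int64(144), np.float64(101.1)), (np.int64(140), np.float64(101.5)), (np.int64(146), np.float64(102.2)), (np.int64(108), np.float64(162.9)), (np.int64(110), np.float64(164.0)), (np.int64(106), np.float64(164.3)), (np.int64(102), np.float64(164.4))]
4 [(np.int64(92), np.float64(66.4)), (np.int64(86), np.float64(66.7)), (np.int64(84), np.float64(67.2)), (np.int64(94), np.float64(67.2)), (np.int64(82), np.float64(81.0)), (np.int64(80), np.float64(82.1)), (np.int64(84), np.float64(82.4)), (np.int64(86), np.float64(84.0)), (np.int64(82), np.float64(149.3)), (np.int64(84), np.float64(149.5)), (np.int64(86), np.float64(150.7)), (np.int64(80), np.float64(151.3))]
```

View pics/o.png

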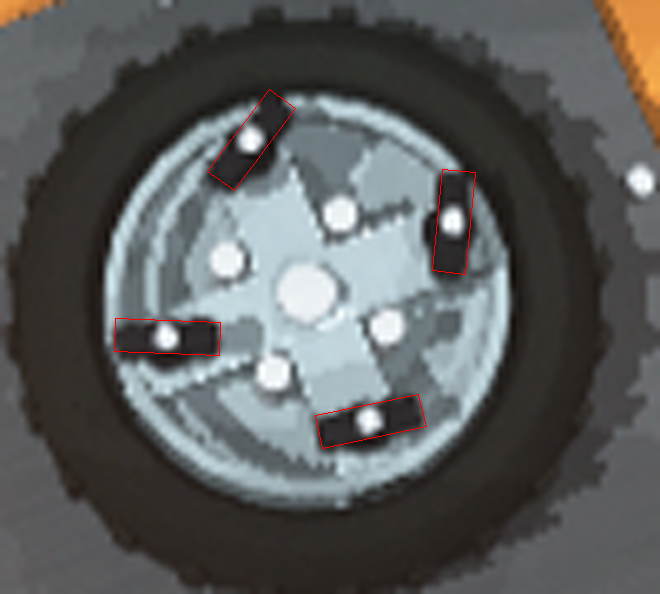

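```bash
cat > g.py <<'E'
from h import *; import sys
from scipy.spatial.transform import Rotation as Ro
from yaw import C
def go(k,psi,z,e=(0,0)):
    s=ctrl.get_state();R=Ro.from_quat(s["tcp_rot"]);a=np.radians(psi/2)
    t=Ro.from_quat([np.cos(a),np.sin(a),0,0]);p=np.array([C[k][0]+e[0],C[k][1]+e[1],z])
    x=R.as_matrix()[:,0]
    print("psi now",np.degrees(np.arctan2(x[1],x[0])).round(2),"rot",np.degrees((R.inv()*t).as_rotvec()).round(2),"shift",(R.inv().apply(p-s["eef_pos"])*1e3).round(2))
def st():
    s=ctrl.get_state();x=Ro.from_quat(s["tcp_rot"]).as_matrix()[:,0]
    print(s["time"],"pos",s["eef_pos"].round(4),"psi",np.degrees(np.arctan2(x[1],x[0])).round(2),"F",s["contact_force"].round(2),"T",s["wrist_torque"].round(3),"op",round(s["opening"],3),"q6",s["qpos"][5].round(3))
if __name__=="__main__":
    st()
    if len(sys.argv)>1: go(int(sys.argv[1]),float(sys.argv[2]),float(sys.argv[3]))
E
python3 g.py 3 100 .23
```

```text
0.7 pos [ 0.1786 -0.6509  0.2317] psi 15.34 F [0.23 0.11 0.31] T [ 0.043 -0.002 -0.008] op 1.001 q6 -0.15
psi now 15.34 rot [  0.     0.   -84.66] shift [ 488.99 -413.77    1.64]
```

Request:
send_rows(rows="0 0 -84.7 489 -413.8 2 -0.1;0 0 -84.7 489 -413.8 2 -0.1;0 0 -84.7 489 -413.8 2 -0.1;0 0 -84.7 489 -413.8 2 -0.1;0 0 -84.7 489 -413.8 2 -0.1;0 0 -84.7 489 -413.8 2 -0.1;0 0 -84.7 489 -413.8 40 -0.1;0 0 -84.7 489 -413.8 82 -0.1", grip_force=80)

```text
time: 1.7
eef_pos: [0.4606, -0.2407, 0.2021]
tcp_rot: [0.64, 0.768, 0.0, 0.002]
contact_force: [0.9, -0.7, 0.6]
opening: 0.454
finger_force: 0.0
```

```bash
python3 g.py 3 100 .15
```

```text
1.7 pos [ 0.4606 -0.2407  0.2021] psi 100.37 F [ 0.86 -0.7   0.58] T [-0.058 -0.031  0.037] op 0.454 q6 -0.858
psi now 100.37 rot [0.17 0.19 0.37] shift [102.03  99.92  52.07]
```

Request:
send_rows(rows="0 0 0 90 88 25 -0.1;0 0 0 90 88 40 -0.1;0 0 0 90 88 40 -0.1;0 0 0 90 88 40 -0.1;0 0 0 90 88 40 -0.1")

```text
time: 2.33
eef_pos: [0.5299, -0.1393, 0.1616]
tcp_rot: [0.643, 0.766, 0.0, 0.001]
contact_force: [-0.8, -1.0, 0.7]
opening: 0.447
finger_force: 0.0
```

```bash
python3 g.py 3 100 .113
```

```text
2.325 pos [ 0.5299 -0.1393  0.1616] psi 99.96 F [-0.8  -1.01  0.69] T [ 0.029  0.011 -0.018] op 0.447 q6 -0.616
psi now 99.96 rot [ 0.06  0.07 -0.04] shift [14.75 13.52 48.58]
```

Request:
send_rows(rows="0 0 0 14.8 13.5 10 -0.1;0 0 0 14.8 13.5 49 -0.1;0 0 0 14.8 13.5 49 -0.1")

```text
time: 2.7
eef_pos: [0.5381, -0.1199, 0.1082]
tcp_rot: [0.643, 0.766, -0.001, -0.004]
contact_force: [0.5, -0.5, 0.8]
opening: 0.446
finger_force: 0.0
```

```bash
python3 g.py 3 100 .113
```

```text
2.7 pos [ 0.5381 -0.1199  0.1082] psi 100.0 F [ 0.54 -0.48  0.81] T [0.017 0.027 0.005] op 0.446 q6 -0.578
psi now 100.0 rot [-0.36 -0.24  0.  ] shift [-2.96  2.08 -4.78]
```

Request:
send_rows(rows="0 0 0 0 0 -3 -0.1;0 0 0 0 0 -3 -0.1")

```text
time: 2.95
eef_pos: [0.5419, -0.1217, 0.1169]
tcp_rot: [0.643, 0.766, 0.001, 0.002]
contact_force: [0.2, -0.7, -0.1]
opening: 0.449
finger_force: 0.0
```

```bash
python3 g.py 3 100 .113
```

```text
2.95 pos [ 0.5419 -0.1217  0.1169] psi 100.02 F [ 0.2  -0.71 -0.12] T [ 0.005 -0.025  0.042] op 0.449 q6 -0.579
psi now 100.02 rot [0.19 0.12 0.02] shift [-0.6  -1.33  3.85]
```

Request:
send_rows(rows="0 0 0 0 -0.5 0 -1;0 0 0 0 -0.5 0 -1;0 0 0 0 -0.5 0 -1;0 0 0 0 -0.5 0 -1")

```text
time: 3.45
eef_pos: [0.5406, -0.1217, 0.1163]
tcp_rot: [0.642, 0.766, -0.0, 0.001]
contact_force: [-1.4, 0.2, 5.7]
opening: -0.0
finger_force: 3.0
```

```bash
python3 g.py 3 100 .113
```

```text
3.45 pos [ 0.5406 -0.1217  0.1163] psi 100.05 F [-1.42  0.24  5.69] T [-0.056  0.394 -0.026] op -0.0 q6 -0.579
psi now 100.05 rot [0.06 0.08 0.05] shift [-0.85 -0.05  3.25]
```

```bash
python3 - <<'E'
from h import *
o=[]
for n,(x,y) in {"scene":(320,215),"top":(335,225)}.items():
    p=ctrl.read_camera(n);o.append(cv2.resize(p["color"][y-60:y+60,x-50:x+50,::-1],(400,480),interpolation=cv2.INTER_CUBIC))
cv2.imwrite("pics/c1.png",np.hstack(o));print(ctrl.nose_length)
E
```

```text
0.022
```

View pics/c1.png

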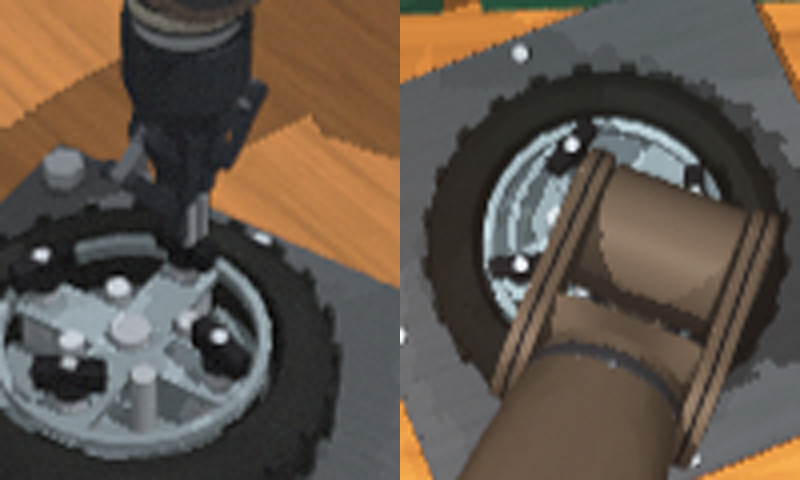

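```bash
python3 - <<'E'
from h import *
p=ctrl.read_camera("scene");im=p["color"][:,:,::-1]
e=ctrl.get_state()["eef_pos"]
z=10;x0,y0=285,175;c=cv2.resize(im[y0:y0+60,x0:x0+60].copy(),(600,600),interpolation=cv2.INTER_CUBIC)
for h,col in [(e[2],(0,255,0)),(e[2]-.022,(0,0,255)),(.1165,(255,0,0)),(.0785,(255,255,0))]:
    u=proj(p,[e[0],e[1],h]);print(h,u);cv2.drawMarker(c,tuple(int(v) for v in (u-[x0,y0]+.5)*z),col,cv2.MARKER_CROSS,20,2)
cv2.imwrite("pics/c2.png",c)
E
```

```text
0.11626627903681874 [316.23014549 212.90624779]
0.09426627903681875 [316.22252944 219.06378328]
0.1165 [316.23022751 212.83994141]
0.0785 [316.21719477 223.37683658]
```

View pics/c2.png

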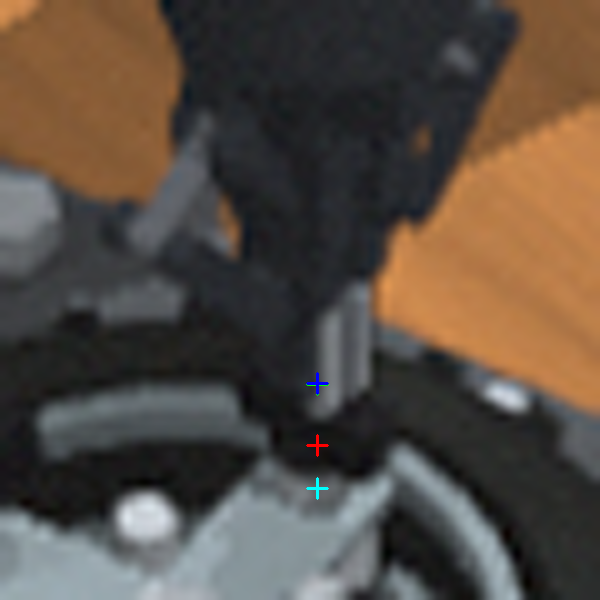

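Request:
send_rows(rows="0 0 6 0 0 0 -1;0 0 6 0 0 0 -1;0 0 6 0 0 0 -1")

```text
time: 3.98
eef_pos: [0.5409, -0.1217, 0.1162]
tcp_rot: [0.682, 0.732, 0.0, 0.001]
contact_force: [-1.9, -0.5, 5.4]
opening: -0.0
finger_force: 2.6
```

```bash
python3 g.py 3 100 .113
```

```text
3.975 pos [ 0.5409 -0.1217  0.1162] psi 94.04 F [-1.86 -0.47  5.39] T [-0.071  0.226 -0.018] op -0.0 q6 -0.474
psi now 94.04 rot [ 0.12  0.09 -5.96] shift [-0.81 -0.3   3.24]
```

Request:
send_rows(rows="0 0 -6 0 0 0 -0.1;0 0 -6 0 0 0 -0.1;0 0 -6 0 0 0 -0.1;0 0 -6 0 0 0 -0.1")

```text
time: 4.47
eef_pos: [0.5395, -0.1209, 0.114]
tcp_rot: [0.643, 0.766, -0.0, -0.001]
contact_force: [0.1, -0.1, 0.6]
opening: 0.45
finger_force: 0.0
```

```bash
python3 g.py 3 100 .113;python3 - <<'E'
from h import *
p=ctrl.read_camera("scene");im=p["color"][:,:,::-1]
e=ctrl.get_state()["eef_pos"]
z=10;x0,y0=285,175;c=cv2.resize(im[y0:y0+60,x0:x0+60].copy(),(600,600),interpolation=cv2.INTER_CUBIC)
cv2.imwrite("pics/c3.png",np.clip(c.astype(float)*1.8+15,0,255).astype(np.uint8))
E
```

```text
4.475 pos [ 0.5395 -0.1209  0.114 ] psi 100.0 F [ 0.05 -0.07  0.64] T [-0.038  0.034  0.021] op 0.45 q6 -0.578
psi now 100.0 rot [-0.07 -0.04 -0.  ] shift [-1.76  0.9   1.  ]
```

View pics/c3.png

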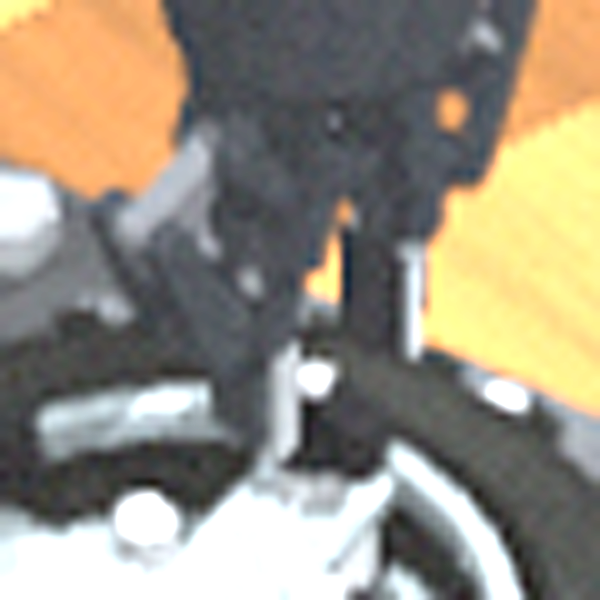

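Request:
send_rows(rows="0 0 0 -1 0.5 4 -0.1;0 0 0 -1 0.5 9 -0.1;0 0 0 -1 0.5 9 -0.1;0 0 0 -1 0.5 9 -0.1")

```text
time: 5.03
eef_pos: [0.5407, -0.122, 0.1055]
tcp_rot: [0.643, 0.766, -0.0, -0.0]
contact_force: [-0.1, 0.3, 0.1]
opening: 0.449
finger_force: 0.0
```

```bash
python3 g.py 3 100 .104
```

```text
5.025 pos [ 0.5407 -0.122   0.1055] psi 100.04 F [-0.05  0.26  0.12] T [-0.019 -0.015  0.   ] op 0.449 q6 -0.58
psi now 100.04 rot [-0.01 -0.01  0.04] shift [-0.49 -0.07  1.54]
```

Settles well here. Close.

Request:
send_rows(rows="0 0 0 0 0 0 -1;0 0 0 0 0 0 -1;0 0 0 0 0 0 -1;0 0 0 0 0 0 -1")

```text
time: 5.52
eef_pos: [0.5393, -0.1223, 0.106]
tcp_rot: [0.642, 0.766, -0.002, -0.002]
contact_force: [-6.7, -1.7, 4.5]
opening: 0.129
finger_force: 79.2
```

```bash
python3 g.py 3 100 .104
```

```text
5.525 pos [ 0.5393 -0.1223  0.106 ] psi 100.08 F [-6.72 -1.71  4.5 ] T [-0.127  0.859  0.009] op 0.129 q6 -0.58
psi now 100.08 rot [-0.25 -0.03  0.08] shift [-0.43  1.35  2.04]
```

Request:
send_rows(rows="0 0 10 0 -1.5 0.6 -1;0 0 20 0 -1.5 1.2 -1;0 0 30 0 -1.5 1.8 -1;0 0 40 0 -1.5 2.4 -1;0 0 50 0 -1.5 3.0 -1;0 0 55 0 -1.5 3.4 -1;0 0 55 0 -1.5 3.4 -1")

```text
time: 6.4
eef_pos: [0.5403, -0.123, 0.1033]
tcp_rot: [0.924, 0.384, 0.001, 0.001]
contact_force: [0.9, -1.3, 2.4]
opening: 0.134
finger_force: 79.0
```

```bash
python3 g.py 3 45 .1025
```

```text
6.4 pos [ 0.5403 -0.123   0.1033] psi 45.1 F [ 0.94 -1.34  2.45] T [-0.369 -0.229 -0.024] op 0.134 q6 0.377
psi now 45.1 rot [ 0.19 -0.04  0.1 ] shift [ 0.65 -0.06  0.78]
```

Request:
send_rows(rows="0 0 0 0 0 0 -0.1;0 0 0 0 0 0 -0.1;0 0 0 0 0 -45 -0.1;0 0 -10 40 18 -45 -0.1;0 0 -20 80 36 -45 -0.1;0 0 -30 119 54 -45 -0.1;0 0 -40 119 54 -45 -0.1;0 0 -50 119 54 -45 -0.1")

```text
time: 7.4
eef_pos: [0.6614, -0.0755, 0.1461]
tcp_rot: [0.673, 0.74, -0.0, -0.001]
contact_force: [-0.4, 0.4, -0.4]
opening: 0.451
finger_force: 0.0
```

Request:
send_rows(rows="0 0 -10 0 0 0 -0.1;0 0 -20 0 0 0 -0.1;0 0 -30 0 0 0 -0.1;0 0 -40 0 0 5 -0.1;0 0 -47 0 0 20 -0.1;0 0 -47 0 0 42 -0.1;0 0 -47 0 0 42 -0.1;0 0 -47 0 0 42 -0.1")

```text
time: 8.4
eef_pos: [0.6615, -0.0762, 0.105]
tcp_rot: [0.326, 0.946, 0.0, -0.0]
contact_force: [0.2, 0.6, 0.2]
opening: 0.454
finger_force: 0.0
```

```bash
python3 g.py 1 142 .1055
```

```text
8.4 pos [ 0.6615 -0.0762  0.105 ] psi 142.0 F [0.23 0.59 0.22] T [ 0.058 -0.042  0.024] op 0.454 q6 -1.174
psi now 142.0 rot [-0.01 -0.03 -0.  ] shift [-1.38 -0.11 -0.53]
```

Request:
send_rows(rows="0 0 0 -1.4 0 0 -1;0 0 0 -1.4 0 0 -1;0 0 0 -1.4 0 0 -1")

```text
time: 8.78
eef_pos: [0.662, -0.079, 0.1066]
tcp_rot: [0.327, 0.945, -0.002, -0.001]
contact_force: [-5.4, -3.7, 3.9]
opening: 0.135
finger_force: 78.0
```

Request:
send_rows(rows="0 0 10 0 0 0.6 -1;0 0 20 0 0 1.2 -1;0 0 30 0 0 1.8 -1;0 0 40 0 0 2.4 -1;0 0 50 0 0 3.0 -1;0 0 55 0 0 3.4 -1;0 0 55 0 0 3.4 -1")

```text
time: 9.65
eef_pos: [0.6615, -0.0794, 0.1036]
tcp_rot: [0.725, 0.689, -0.003, 0.0]
contact_force: [-6.6, -5.0, 4.8]
opening: 0.136
finger_force: 78.5
```

```bash
python3 g.py 4 86 .1055
```

```text
9.65 pos [ 0.6615 -0.0794  0.1036] psi 87.04 F [-6.61 -5.03  4.77] T [-0.912  1.094 -0.075] op 0.136 q6 -0.215
psi now 87.04 rot [-0.19  0.25  1.03] shift [ 36.21 -84.52  -1.8 ]
```

Request:
send_rows(rows="0 0 0 0 0 0 -0.1;0 0 0 0 0 0 -0.1;0 0 0 0 0 -42 -0.1;0 0 0.5 16 -43 -44 -0.1;0 0 1 32.2 -86.2 -44 -0.1;0 0 1 32.2 -86.2 -44 -0.1;0 0 1 32.2 -86.2 -20 -0.1;0 0 1 32.2 -86.2 -3.5 -0.1")

```text
time: 10.65
eef_pos: [0.5792, -0.0406, 0.105]
tcp_rot: [0.731, 0.682, 0.0, 0.0]
contact_force: [-0.6, -0.7, 1.1]
opening: 0.447
finger_force: 0.0
```

Request:
send_rows(rows="0 0 0 0 0 0 -0.1;0 0 0 0 0 0 -0.1")

```text
time: 10.9
eef_pos: [0.579, -0.0407, 0.1057]
tcp_rot: [0.731, 0.682, 0.0, 0.0]
contact_force: [0.5, 0.3, 0.6]
opening: 0.451
finger_force: 0.0
```

```bash
sed -i 's/^C=.*/C={1:(.6613,-.0797),2:(.6235,-.1622),3:(.5402,-.1230),4:(.5782,-.0404)}/' yaw.py; python3 g.py 4 86 .1055
```

```text
10.9 pos [ 0.579  -0.0407  0.1057] psi 86.04 F [0.5  0.31 0.64] T [-0.038  0.006  0.03 ] op 0.451 q6 -0.176
psi now 86.04 rot [0.05 0.   0.04] shift [ 0.26 -0.79  0.23]
```

Positions are tracked exactly; close and turn.

Request:
send_rows(rows="0 0 0 0 0 0 -1;0 0 0 0 0 0 -1;0 0 0 0 0 0 -1")

```text
time: 11.28
eef_pos: [0.5778, -0.0401, 0.106]
tcp_rot: [0.731, 0.682, -0.0, -0.001]
contact_force: [-4.4, 1.3, 5.7]
opening: 0.132
finger_force: 80.4
```

Request:
send_rows(rows="0 0 10 0 0 0.6 -1;0 0 20 0 0 1.2 -1;0 0 30 0 0 1.8 -1;0 0 40 0 0 2.4 -1;0 0 50 0 0 3.0 -1;0 0 55 0 0 3.4 -1;0 0 55 0 0 3.4 -1")

```text
time: 12.15
eef_pos: [0.5784, -0.0404, 0.103]
tcp_rot: [0.964, 0.267, 0.0, 0.0]
contact_force: [-4.6, 1.8, 6.2]
opening: 0.133
finger_force: 80.4
```

```bash
python3 g.py 2 -8 .1055
```

```text
12.15 pos [ 0.5784 -0.0404  0.103 ] psi 31.02 F [-4.55  1.77  6.16] T [ 0.231  0.751 -0.044] op 0.133 q6 0.785
psi now 31.02 rot [ 1.000e-02 -1.000e-02  3.902e+01] shift [-24.07 127.6   -2.45]
```

Request:
send_rows(rows="0 0 0 0 0 0 -0.1;0 0 0 0 0 0 -0.1;0 0 0 0 0 -42 -0.1;0 0 10 -8 42 -44 -0.1;0 0 20 -16 84 -44 -0.1;0 0 30 -24.5 126.9 -44 -0.1;0 0 39 -24.5 126.9 -40 -0.1;0 0 39 -24.5 126.9 -20 -0.1")

```text
time: 13.15
eef_pos: [0.6239, -0.163, 0.1225]
tcp_rot: [0.998, -0.069, 0.002, 0.001]
contact_force: [0.5, 0.6, -0.5]
opening: 0.448
finger_force: 0.0
```

Request:
send_rows(rows="0 0 0 0 0 16.6 -0.1;0 0 0 0 0 16.6 -0.1;0 0 0 0 0 16.6 -0.1")

```text
time: 13.52
eef_pos: [0.6227, -0.1614, 0.1052]
tcp_rot: [0.998, -0.069, -0.0, 0.0]
contact_force: [0.3, 0.3, 0.7]
opening: 0.45
finger_force: 0.0
```

```bash
python3 g.py 2 -8 .1055
```

```text
13.525 pos [ 0.6227 -0.1614  0.1052] psi -7.88 F [0.29 0.27 0.75] T [ 0.067 -0.028 -0.028] op 0.45 q6 1.297
psi now -7.88 rot [0.   0.01 0.12] shift [ 0.89  0.69 -0.32]
```

Request:
send_rows(rows="0 0 0 0 0 0 -1;0 0 0 0 0 0 -1;0 0 0 0 0 0 -1")

```text
time: 13.9
eef_pos: [0.6232, -0.1625, 0.1064]
tcp_rot: [0.998, -0.069, 0.001, 0.001]
contact_force: [-0.2, -1.1, 1.6]
opening: 0.137
finger_force: 80.2
```

Request:
send_rows(rows="0 0 10 0 0 0.6 -1;0 0 20 0 0 1.2 -1;0 0 30 0 0 1.8 -1;0 0 40 0 0 2.4 -1;0 0 50 0 0 3.0 -1;0 0 55 0 0 3.4 -1;0 0 55 0 0 3.4 -1")

```text
time: 14.78
eef_pos: [0.623, -0.1629, 0.1033]
tcp_rot: [0.853, -0.522, 0.001, 0.001]
contact_force: [-2.7, -3.7, 5.2]
opening: 0.136
finger_force: 80.5
```

```bash
python3 g.py 3 45 .1022
```

```text
14.775 pos [ 0.623  -0.1629  0.1033] psi -62.9 F [-2.72 -3.71  5.21] T [-0.557  0.43  -0.068] op 0.136 q6 2.257
psi now -62.9 rot [ 1.200e-01 -9.000e-02 -1.079e+02] shift [-73.26  55.54   0.9 ]
```

Request:
send_rows(rows="0 0 0 0 0 0 -0.1;0 0 0 0 0 0 -0.1;0 0 0 0 0 -42 -0.1;0 0 -10.5 -24 19 -42 -0.1;0 0 -21 -48 38 -42 -0.1;0 0 -31.5 -72.6 56.4 -42 -0.1;0 0 -42 -72.6 56.4 -42 -0.1;0 0 -52.5 -72.6 56.4 -42 -0.1")

```text
time: 15.78
eef_pos: [0.5389, -0.1219, 0.1434]
tcp_rot: [0.996, -0.088, -0.0, -0.001]
contact_force: [-0.9, 0.9, 0.3]
opening: 0.449
finger_force: 0.0
```

Request:
send_rows(rows="0 0 -10.5 0 0 0 -0.1;0 0 -21 0 0 0 -0.1;0 0 -31.5 0 0 0 -0.1;0 0 -42 0 0 5 -0.1;0 0 -52.5 0 0 20 -0.1;0 0 -55.5 0 0 42 -0.1;0 0 -55.5 0 0 42 -0.1;0 0 -55.5 0 0 42 -0.1")

```text
time: 16.77
eef_pos: [0.5397, -0.1226, 0.1023]
tcp_rot: [0.924, 0.383, 0.0, -0.0]
contact_force: [0.2, -0.5, 0.4]
opening: 0.451
finger_force: 0.0
```

Request:
send_rows(rows="0 0 0 0 0 0 -1;0 0 0 0 0 0 -1;0 0 0 0 0 0 -1")

```text
time: 17.15
eef_pos: [0.5401, -0.1231, 0.1032]
tcp_rot: [0.924, 0.383, 0.001, 0.001]
contact_force: [-0.3, 0.7, 4.1]
opening: 0.137
finger_force: 79.7
```

```bash
sed -i 's/^C=.*/C={1:(.6613,-.0797),2:(.6228,-.1632),3:(.5400,-.1230),4:(.5778,-.0400)}/' yaw.py; python3 g.py 3 45 .1022
```

```text
17.15 pos [ 0.5401 -0.1231  0.1032] psi 45.03 F [-0.27  0.65  4.1 ] T [0.036 0.09  0.012] op 0.137 q6 0.378
psi now 45.03 rot [ 0.1  -0.05  0.03] shift [-0.03 -0.17  0.96]
```

Request:
send_rows(rows="0 0 10 0 0 0.6 -1;0 0 20 0 0 1.2 -1;0 0 29 0 0 1.8 -1;0 0 29 0 0 1.8 -1;0 0 35 0 0 2.1 -1;0 0 35 0 0 2.1 -1")

```text
time: 17.9
eef_pos: [0.5406, -0.1239, 0.1015]
tcp_rot: [0.996, 0.088, 0.001, 0.001]
contact_force: [-0.5, -1.6, 5.5]
opening: 0.136
finger_force: 80.0
```

```bash
python3 g.py 1 87 .1022
```

```text
17.9 pos [ 0.5406 -0.1239  0.1015] psi 10.12 F [-0.52 -1.64  5.46] T [-0.297  0.027 -0.011] op 0.136 q6 0.987
psi now 10.12 rot [ 2.400e-01 -1.000e-02 -7.688e+01] shift [126.58 -22.28  -0.48]
```

Request:
send_rows(rows="0 0 0 0 0 0 -0.1;0 0 0 0 0 0 -0.1;0 0 0 0 0 -42 -0.1;0 0 -10.5 42 -7 -44 -0.1;0 0 -21 84 -14 -44 -0.1;0 0 -31.5 127 -21 -44 -0.1;0 0 -42 127 -21 -44 -0.1;0 0 -52.5 127 -21 -44 -0.1")

```text
time: 18.9
eef_pos: [0.6606, -0.0792, 0.1424]
tcp_rot: [0.853, 0.522, -0.001, -0.001]
contact_force: [0.7, 0.3, 0.4]
opening: 0.452
finger_force: 0.0
```

Request:
send_rows(rows="0 0 -10.5 0 0 0 -0.1;0 0 -20 0 0 18 -0.1;0 0 -24.5 0 0 42 -0.1;0 0 -24.5 0 0 42 -0.1;0 0 -24.5 0 0 42 -0.1;0 0 -24.5 0 0 42 -1;0 0 -24.5 0 0 42 -1;0 0 -24.5 0 0 42 -1")

```text
time: 19.9
eef_pos: [0.6611, -0.0801, 0.1034]
tcp_rot: [0.725, 0.689, 0.0, 0.0]
contact_force: [-3.5, 0.6, 5.2]
opening: 0.136
finger_force: 80.6
```

```bash
python3 g.py 1 87 .1022
```

```text
19.9 pos [ 0.6611 -0.0801  0.1034] psi 87.04 F [-3.46  0.55  5.23] T [-0.022  0.529 -0.061] op 0.136 q6 -0.221
psi now 87.04 rot [0.04 0.02 0.04] shift [0.45 0.2  1.16]
```

Request:
send_rows(rows="0 0 10 0 -0.5 0.6 -1;0 0 20 0 -0.5 1.2 -1;0 0 29 0 -0.5 1.8 -1;0 0 29 0 -0.5 1.8 -1;0 0 35 0 -0.5 2.1 -1;0 0 35 0 -0.5 2.1 -1")

```text
time: 20.65
eef_pos: [0.6605, -0.08, 0.1015]
tcp_rot: [0.899, 0.438, 0.0, 0.0]
contact_force: [-4.1, 0.8, 6.8]
opening: 0.128
finger_force: 80.7
```

```bash
python3 g.py 4 31 .1022
```

```text
20.65 pos [ 0.6605 -0.08    0.1015] psi 52.0 F [-4.13  0.75  6.79] T [ 0.106  0.635 -0.039] op 0.128 q6 0.391
psi now 52.0 rot [ 2.0e-02 -1.0e-02  2.1e+01] shift [-19.41 -89.82  -0.77]
```

Request:
send_rows(rows="0 0 0 0 0 0 -0.1;0 0 0 0 0 0 -0.1;0 0 0 0 0 -42 -0.1;0 0 10 -10 -45 -44 -0.1;0 0 21 -19.9 -90.2 -44 -0.1;0 0 21 -19.9 -90.2 -44 -0.1;0 0 21 -19.9 -90.2 -20 -0.1;0 0 21 -19.9 -90.2 -2.1 -0.1")

```text
time: 21.65
eef_pos: [0.5777, -0.0406, 0.1012]
tcp_rot: [0.963, 0.268, 0.0, 0.0]
contact_force: [0.0, -0.3, -0.1]
opening: 0.448
finger_force: 0.0
```

Request:
send_rows(rows="0 0 0 0 0 0 -0.1;0 0 0 0 0 0 -1;0 0 0 0 0 0 -1;0 0 0 0 0 0 -1")

```text
time: 22.15
eef_pos: [0.5777, -0.0404, 0.1028]
tcp_rot: [0.964, 0.268, 0.001, 0.001]
contact_force: [0.4, -0.6, 1.4]
opening: 0.133
finger_force: 80.3
```

```bash
python3 g.py 4 31 .1022
```

```text
22.15 pos [ 0.5777 -0.0404  0.1028] psi 31.05 F [ 0.38 -0.62  1.43] T [-0.037 -0.113  0.032] op 0.133 q6 0.784
psi now 31.05 rot [ 0.09 -0.09  0.05] shift [ 0.27 -0.3   0.59]
```

Request:
send_rows(rows="0 0 10 0 0 0.6 -1;0 0 20 0 0 1.2 -1;0 0 29 0 0 1.8 -1;0 0 29 0 0 1.8 -1;0 0 35 0 0 2.1 -1;0 0 35 0 0 2.1 -1")

```text
time: 22.9
eef_pos: [0.5778, -0.0407, 0.1009]
tcp_rot: [0.999, -0.033, 0.001, 0.001]
contact_force: [0.4, -1.8, 3.2]
opening: 0.13
finger_force: 80.8
```

```bash
python3 g.py 2 117 .1022
```

```text
22.9 pos [ 0.5778 -0.0407  0.1009] psi -3.77 F [ 0.39 -1.8   3.22] T [-0.355 -0.049 -0.025] op 0.13 q6 1.392
psi now -3.77 rot [ 1.8000e-01 -2.0000e-02 -1.2077e+02] shift [ 52.94 119.32  -1.06]
```

Request:
send_rows(rows="0 0 0 0 0 0 -0.1;0 0 0 0 0 0 -0.1;0 0 0 0 0 -42 -0.1;0 0 -10.5 18 40 -44 -0.1;0 0 -21 36 80 -44 -0.1;0 0 -31.5 53.2 119.7 -44 -0.1;0 0 -42 53.2 119.7 -44 -0.1;0 0 -52.5 53.2 119.7 -44 -0.1")

```text
time: 23.9
eef_pos: [0.6213, -0.1636, 0.1427]
tcp_rot: [0.91, 0.414, -0.001, -0.001]
contact_force: [-0.5, 0.4, 0.2]
opening: 0.451
finger_force: 0.0
```

Request:
send_rows(rows="0 0 -10.5 0 0 0 -0.1;0 0 -21 0 0 0 -0.1;0 0 -31.5 0 0 0 -0.1;0 0 -42 0 0 0 -0.1;0 0 -52.5 0 0 0 -0.1;0 0 -63 0 0 18 -0.1;0 0 -68.3 0 0 42 -0.1;0 0 -68.3 0 0 42 -0.1")

```text
time: 24.9
eef_pos: [0.6196, -0.1621, 0.0985]
tcp_rot: [0.524, 0.852, -0.0, -0.003]
contact_force: [-0.7, -0.2, -0.7]
opening: 0.453
finger_force: 0.0
```

Request:
send_rows(rows="0 0 0 0 0 0 -0.1;0 0 0 0 0 0 -1;0 0 0 0 0 0 -1;0 0 0 0 0 0 -1")

```text
time: 25.4
eef_pos: [0.6227, -0.1634, 0.1032]
tcp_rot: [0.524, 0.852, 0.0, 0.001]
contact_force: [0.9, 1.4, 1.9]
opening: 0.136
finger_force: 80.4
```

```bash
python3 g.py 2 117 .1022
```

```text
25.4 pos [ 0.6227 -0.1634  0.1032] psi 116.82 F [0.89 1.42 1.93] T [ 0.149 -0.1   -0.073] op 0.136 q6 -0.883
psi now 116.82 rot [ 0.12  0.1  -0.18] shift [0.17 0.14 0.98]
```

Request:
send_rows(rows="0 0 10 0 0 0.6 -1;0 0 20 0 0 1.2 -1;0 0 29 0 0 1.8 -1;0 0 29 0 0 1.8 -1;0 0 35 0 0 2.1 -1;0 0 35 0 0 2.1 -1")

```text
time: 26.15
eef_pos: [0.6224, -0.1635, 0.1014]
tcp_rot: [0.756, 0.655, 0.0, 0.001]
contact_force: [-0.4, 0.5, 6.3]
opening: 0.132
finger_force: 80.7
```

```bash
python3 g.py 3 10 .1000
```

```text
26.15 pos [ 0.6224 -0.1635  0.1014] psi 81.81 F [-0.4   0.48  6.29] T [ 0.163  0.219 -0.099] op 0.132 q6 -0.271
psi now 81.81 rot [ 9.000e-02 -3.000e-02  7.181e+01] shift [ 28.38 -87.35   1.28]
```

Request:
send_rows(rows="0 0 0 0 0 0 -0.1;0 0 0 0 0 0 -0.1;0 0 0 0 0 -42 -0.1;0 0 10.5 14 -43 -42 -0.1;0 0 21 28 -87 -42 -0.1;0 0 31.5 28 -87 -42 -0.1;0 0 42 28 -87 -42 -0.1;0 0 52.5 28 -87 -42 -0.1")

```text
time: 27.15
eef_pos: [0.5391, -0.123, 0.1412]
tcp_rot: [0.968, 0.25, -0.0, -0.0]
contact_force: [0.5, 0.6, 0.4]
opening: 0.451
finger_force: 0.0
```

Request:
send_rows(rows="0 0 10.5 0 0 15 -0.1;0 0 19.3 0 0 42 -0.1;0 0 19.3 0 0 42 -0.1;0 0 19.3 0 0 42 -0.1;0 0 19.3 0 0 42 -1;0 0 19.3 0 0 42 -1;0 0 19.3 0 0 42 -1")

```text
time: 28.02
eef_pos: [0.5404, -0.1238, 0.1011]
tcp_rot: [0.996, 0.088, 0.001, 0.001]
contact_force: [-0.3, -1.3, 6.1]
opening: 0.134
finger_force: 80.6
```

```bash
python3 g.py 3 10 .1000
```

```text
28.025 pos [ 0.5404 -0.1238  0.1011] psi 10.07 F [-0.34 -1.27  6.08] T [-0.141  0.173  0.061] op 0.134 q6 0.987
psi now 10.07 rot [ 0.1  -0.11  0.07] shift [-0.3  -0.88  1.11]
```

Request:
send_rows(rows="0 0 9 0 0 0.5 -1;0 0 18 0 0 1.1 -1;0 0 24 0 0 1.5 -1;0 0 24 0 0 1.5 -1;0 0 30 0 0 1.8 -1;0 0 30 0 0 1.8 -1")

```text
time: 28.78
eef_pos: [0.5405, -0.1246, 0.0998]
tcp_rot: [0.985, -0.173, 0.001, 0.001]
contact_force: [-2.2, -2.9, 7.0]
opening: 0.136
finger_force: 80.8
```

```bash
python3 g.py 1 52 .1000
```

```text
28.775 pos [ 0.5405 -0.1246  0.0998] psi -19.94 F [-2.22 -2.88  7.01] T [-0.441  0.35   0.007] op 0.136 q6 1.512
psi now -19.94 rot [ 2.100e-01 -7.000e-02 -7.194e+01] shift [ 98.25 -83.37  -0.12]
```

Request:
send_rows(rows="0 0 0 0 0 0 -0.1;0 0 0 0 0 0 -0.1;0 0 0 0 0 -42 -0.1;0 0 -10.5 33 -27 -43.8 -0.1;0 0 -21 66 -54 -43.8 -0.1;0 0 -31.5 97.7 -82 -43.8 -0.1;0 0 -42 97.7 -82 -43.8 -0.1;0 0 -52.5 97.7 -82 -43.8 -0.1")

```text
time: 29.78
eef_pos: [0.6594, -0.0786, 0.1403]
tcp_rot: [0.959, 0.284, -0.001, -0.001]
contact_force: [-0.1, -0.3, -0.1]
opening: 0.447
finger_force: 0.0
```

Request:
send_rows(rows="0 0 -10.5 0 0 15 -0.1;0 0 -19.5 0 0 42 -0.1;0 0 -19.5 0 0 42 -0.1;0 0 -19.5 0 0 42 -0.1;0 0 -19.5 0 0 42 -1;0 0 -19.5 0 0 42 -1;0 0 -19.5 0 0 42 -1")

```text
time: 30.65
eef_pos: [0.6603, -0.0797, 0.1013]
tcp_rot: [0.899, 0.438, 0.001, 0.001]
contact_force: [0.2, -0.6, 4.8]
opening: 0.134
finger_force: 80.7
```

```bash
python3 g.py 1 52 .1000
```

```text
30.65 pos [ 0.6603 -0.0797  0.1013] psi 52.01 F [ 0.23 -0.57  4.84] T [ 0.021  0.081 -0.061] op 0.134 q6 0.39
psi now 52.01 rot [ 0.12 -0.06  0.01] shift [0.62 0.82 1.25]
```

Request:
send_rows(rows="0 0 9 0 0 0.5 -1;0 0 18 0 0 1.1 -1;0 0 24 0 0 1.5 -1;0 0 24 0 0 1.5 -1;0 0 30 0 0 1.8 -1;0 0 30 0 0 1.8 -1")

```text
time: 31.4
eef_pos: [0.6602, -0.0794, 0.0997]
tcp_rot: [0.982, 0.191, 0.001, 0.0]
contact_force: [-1.2, -0.2, 5.4]
opening: 0.134
finger_force: 81.0
```

```bash
python3 g.py 4 -4 .1000
```

```text
31.4 pos [ 0.6602 -0.0794  0.0997] psi 21.99 F [-1.18 -0.24  5.4 ] T [ 0.141  0.229 -0.078] op 0.134 q6 0.915
psi now 21.99 rot [ 2.000e-02 -1.100e-01  2.599e+01] shift [-61.66 -67.41  -0.46]
```

Request:
send_rows(rows="0 0 0 0 0 0 -0.1;0 0 0 0 0 0 -0.1;0 0 0 0 0 -42 -0.1;0 0 10 -31 -33 -43.8 -0.1;0 0 20 -61.8 -67 -43.8 -0.1;0 0 25.8 -61.8 -67 -40 -0.1;0 0 25.8 -61.8 -67 -18 -0.1;0 0 25.8 -61.8 -67 -1.8 -0.1")

```text
time: 32.4
eef_pos: [0.5764, -0.0404, 0.0984]
tcp_rot: [0.999, -0.033, -0.001, -0.0]
contact_force: [0.5, -0.8, 0.1]
opening: 0.45
finger_force: 0.0
```

Request:
send_rows(rows="0 0 0 0 0 0 -0.1;0 0 0 0 0 0 -1;0 0 0 0 0 0 -1;0 0 0 0 0 0 -1")

```text
time: 32.9
eef_pos: [0.5776, -0.0408, 0.1005]
tcp_rot: [0.999, -0.033, 0.001, 0.0]
contact_force: [-0.1, 0.5, 1.6]
opening: 0.133
finger_force: 80.4
```

```bash
python3 g.py 4 -4 .1000
```

```text
32.9 pos [ 0.5776 -0.0408  0.1005] psi -3.75 F [-0.12  0.46  1.63] T [-0.006  0.016  0.043] op 0.133 q6 1.391
psi now -3.75 rot [ 0.02 -0.09  0.25] shift [ 0.13 -0.78  0.53]
```

Request:
send_rows(rows="0 0 9 0 0 0.5 -1;0 0 18 0 0 1.1 -1;0 0 24 0 0 1.5 -1;0 0 24 0 0 1.5 -1;0 0 30 0 0 1.8 -1;0 0 30 0 0 1.8 -1")

```text
time: 33.65
eef_pos: [0.5776, -0.0409, 0.099]
tcp_rot: [0.957, -0.289, 0.001, 0.0]
contact_force: [-1.9, -0.9, 5.7]
opening: 0.133
finger_force: 81.0
```

```bash
python3 g.py 2 82 .1000
```

```text
33.65 pos [ 0.5776 -0.0409  0.099 ] psi -33.61 F [-1.86 -0.9   5.72] T [-0.158  0.257 -0.   ] op 0.133 q6 1.912
psi now -33.61 rot [ 9.0000e-02 -7.0000e-02 -1.1561e+02] shift [105.32  76.85  -0.85]
```

Request:
send_rows(rows="0 0 0 0 0 0 -0.1;0 0 0 0 0 0 -0.1;0 0 0 0 0 -42 -0.1;0 0 -10.5 35 26 -43.8 -0.1;0 0 -21 70 52 -43.8 -0.1;0 0 -31.5 105.2 77.4 -43.8 -0.1;0 0 -42 105.2 77.4 -43.8 -0.1;0 0 -52.5 105.2 77.4 -43.8 -0.1")

```text
time: 34.65
eef_pos: [0.6212, -0.164, 0.1406]
tcp_rot: [0.986, 0.166, -0.0, -0.001]
contact_force: [0.2, 0.6, -0.1]
opening: 0.452
finger_force: 0.0
```

Request:
send_rows(rows="0 0 -10.5 0 0 0 -0.1;0 0 -21 0 0 0 -0.1;0 0 -31.5 0 0 0 -0.1;0 0 -42 0 0 0 -0.1;0 0 -52.5 0 0 18 -0.1;0 0 -63.1 0 0 42 -0.1;0 0 -63.1 0 0 42 -0.1;0 0 -63.1 0 0 42 -0.1")

```text
time: 35.65
eef_pos: [0.6217, -0.1634, 0.1]
tcp_rot: [0.756, 0.654, 0.0, 0.0]
contact_force: [0.2, -0.4, -0.0]
opening: 0.452
finger_force: 0.0
```

Request:
send_rows(rows="0 0 0 0 0 0 -1;0 0 0 0 0 0 -1;0 0 0 0 0 0 -1")

```text
time: 36.02
eef_pos: [0.6223, -0.1637, 0.1011]
tcp_rot: [0.756, 0.655, 0.001, 0.001]
contact_force: [-0.4, -0.5, 3.4]
opening: 0.133
finger_force: 80.3
```

```bash
python3 g.py 2 82 .1000
```

```text
36.025 pos [ 0.6223 -0.1637  0.1011] psi 81.82 F [-0.39 -0.52  3.42] T [ 0.036 -0.043 -0.047] op 0.133 q6 -0.272
psi now 81.82 rot [ 0.14  0.03 -0.18] shift [0.58 0.41 1.07]
```

Request:
send_rows(rows="0 0 9 0 0 0.5 -1;0 0 18 0 0 1.1 -1;0 0 24 0 0 1.5 -1;0 0 24 0 0 1.5 -1;0 0 30 0 0 1.8 -1;0 0 30 0 0 1.8 -1")

```text
time: 36.78
eef_pos: [0.622, -0.1636, 0.0997]
tcp_rot: [0.9, 0.437, 0.0, 0.0]
contact_force: [-2.4, 0.2, 6.4]
opening: 0.134
finger_force: 80.7
```

```bash
python3 g.py 3 -20 .0982
```

```text
36.775 pos [ 0.622  -0.1636  0.0997] psi 51.79 F [-2.35  0.25  6.36] T [ 0.196  0.318 -0.042] op 0.134 q6 0.252
psi now 51.79 rot [ 4.000e-02 -5.000e-02  7.179e+01] shift [-18.83 -89.49   1.45]
```

Request:
send_rows(rows="0 0 0 0 0 0 -0.1;0 0 0 0 0 0 -0.1;0 0 0 0 0 -42 -0.1;0 0 10.5 -10 -44 -42 -0.1;0 0 21 -19.6 -88.3 -42 -0.1;0 0 31.5 -19.6 -88.3 -42 -0.1;0 0 42 -19.6 -88.3 -42 -0.1;0 0 52.5 -19.6 -88.3 -42 -0.1")

```text
time: 37.78
eef_pos: [0.5396, -0.1241, 0.1395]
tcp_rot: [1.0, -0.009, -0.0, -0.0]
contact_force: [-0.2, -0.2, -0.6]
opening: 0.452
finger_force: 0.0
```

Request:
send_rows(rows="0 0 10.5 0 0 15 -0.1;0 0 19.3 0 0 42 -0.1;0 0 19.3 0 0 42 -0.1;0 0 19.3 0 0 42 -0.1;0 0 19.3 0 0 42 -1;0 0 19.3 0 0 42 -1;0 0 19.3 0 0 42 -1")

```text
time: 38.65
eef_pos: [0.5406, -0.1247, 0.0993]
tcp_rot: [0.985, -0.173, 0.001, 0.0]
contact_force: [-1.2, -0.3, 4.7]
opening: 0.137
finger_force: 79.9
```

```bash
python3 g.py 3 -20 .0982
```

```text
38.65 pos [ 0.5406 -0.1247  0.0993] psi -19.92 F [-1.22 -0.28  4.67] T [-0.112  0.224  0.058] op 0.137 q6 1.509
psi now -19.92 rot [ 0.03 -0.12  0.08] shift [-1.2  -1.42  1.08]
```

Request:
send_rows(rows="0 0 9 0 0 0.5 -1;0 0 18 0 0 1.1 -1;0 0 18 0 0 1.1 -1")

```text
time: 39.02
eef_pos: [0.5406, -0.1252, 0.0989]
tcp_rot: [0.946, -0.325, 0.001, 0.001]
contact_force: [-3.5, -2.7, 8.2]
opening: 0.133
finger_force: 80.4
```

```bash
python3 g.py
```

```text
39.025 pos [ 0.5406 -0.1252  0.0989] psi -37.97 F [-3.48 -2.68  8.23] T [-0.251  0.645 -0.004] op 0.133 q6 1.825
```

Request:
send_rows(rows="0 0 6 0 0 0.4 -1;0 0 12 0 0 0.7 -1;0 0 12 0 0 0.7 -1")

```text
time: 39.4
eef_pos: [0.5404, -0.1255, 0.0988]
tcp_rot: [0.907, -0.422, 0.001, 0.001]
contact_force: [-5.9, -1.8, 11.6]
opening: 0.131
finger_force: 80.8
```

```bash
python3 g.py 1 22 .0982
```

```text
39.4 pos [ 0.5404 -0.1255  0.0988] psi -49.9 F [-5.88 -1.78 11.6 ] T [-0.308  0.939  0.094] op 0.131 q6 2.033
psi now -49.9 rot [ 1.60e-01 -5.00e-02 -7.19e+01] shift [  42.87 -121.94    0.52]
```

Request:
send_rows(rows="0 0 0 0 0 0 -0.1;0 0 0 0 0 0 -0.1;0 0 0 0 0 -42 -0.1;0 0 -10.5 14 -40 -43.6 -0.1;0 0 -21 28 -80 -43.6 -0.1;0 0 -31.5 42.5 -120.5 -43.6 -0.1;0 0 -42 42.5 -120.5 -43.6 -0.1;0 0 -52.5 42.5 -120.5 -43.6 -0.1")

```text
time: 40.4
eef_pos: [0.6596, -0.0785, 0.1383]
tcp_rot: [1.0, 0.026, -0.001, -0.0]
contact_force: [-1.0, 0.3, 0.3]
opening: 0.454
finger_force: 0.0
```

Request:
send_rows(rows="0 0 -10.5 0 0 15 -0.1;0 0 -19.5 0 0 42 -0.1;0 0 -19.5 0 0 42 -0.1;0 0 -19.5 0 0 42 -0.1;0 0 -19.5 0 0 42 -1;0 0 -19.5 0 0 42 -1;0 0 -19.5 0 0 42 -1")

```text
time: 41.28
eef_pos: [0.6603, -0.0794, 0.0993]
tcp_rot: [0.982, 0.191, 0.001, 0.0]
contact_force: [-0.5, 0.2, 4.5]
opening: 0.136
finger_force: 80.6
```

```bash
python3 g.py 1 22 .0982
```

```text
41.275 pos [ 0.6603 -0.0794  0.0993] psi 22.01 F [-0.51  0.15  4.54] T [ 0.038  0.119 -0.027] op 0.136 q6 0.914
psi now 22.01 rot [ 0.07 -0.11  0.01] shift [0.75 0.68 1.09]
```

Request:
send_rows(rows="0 0 9 0 0 0.5 -1;0 0 18 0 0 1.0 -1;0 0 18 0 0 1.0 -1")

```text
time: 41.65
eef_pos: [0.6604, -0.0792, 0.0986]
tcp_rot: [0.999, 0.035, 0.001, 0.0]
contact_force: [-1.4, 1.4, 5.5]
opening: 0.136
finger_force: 80.9
```

```bash
python3 g.py
```

```text
41.65 pos [ 0.6604 -0.0792  0.0986] psi 3.97 F [-1.45  1.44  5.55] T [ 0.178  0.266 -0.102] op 0.136 q6 1.229
```

Request:
send_rows(rows="0 0 6 0 0 0.3 -1;0 0 12 0 0 0.5 -1;0 0 12 0 0 0.5 -1")

```text
time: 42.02
eef_pos: [0.6604, -0.0791, 0.0986]
tcp_rot: [0.998, -0.07, 0.001, 0.0]
contact_force: [-1.8, 1.8, 7.3]
opening: 0.132
finger_force: 81.1
```

```bash
python3 g.py 4 -34 .0982
```

```text
42.025 pos [ 0.6604 -0.0791  0.0986] psi -7.97 F [-1.82  1.82  7.28] T [0.296 0.353 0.038] op 0.132 q6 1.438
psi now -7.97 rot [-0.03 -0.12 26.03] shift [-87.25 -27.29   0.18]
```

Request:
send_rows(rows="0 0 0 0 0 0 -0.1;0 0 0 0 0 0 -0.1;0 0 0 0 0 -42 -0.1;0 0 10 -43 -13 -43.5 -0.1;0 0 20 -87.3 -26.6 -43.5 -0.1;0 0 25.8 -87.3 -26.6 -40 -0.1;0 0 25.8 -87.3 -26.6 -18 -0.1;0 0 25.8 -87.3 -26.6 -1.5 -0.1")

```text
time: 43.02
eef_pos: [0.5762, -0.0408, 0.0964]
tcp_rot: [0.957, -0.29, -0.001, 0.0]
contact_force: [-0.2, -0.1, 0.2]
opening: 0.452
finger_force: 0.0
```

Request:
send_rows(rows="0 0 0 0 0 0 -0.1;0 0 0 0 0 0 -1;0 0 0 0 0 0 -1;0 0 0 0 0 0 -1")

```text
time: 43.52
eef_pos: [0.5774, -0.0409, 0.0986]
tcp_rot: [0.957, -0.29, 0.001, -0.0]
contact_force: [-1.4, 0.1, 1.2]
opening: 0.134
finger_force: 80.7
```

```bash
python3 g.py 4 -34 .0982
```

```text
43.525 pos [ 0.5774 -0.0409  0.0986] psi -33.75 F [-1.37  0.09  1.22] T [0.023 0.026 0.04 ] op 0.134 q6 1.914
psi now -33.75 rot [-0.04 -0.1   0.25] shift [-0.22 -0.98  0.42]
```

Request:
send_rows(rows="0 0 9 0 0 0.5 -1;0 0 18 0 0 1.0 -1;0 0 18 0 0 1.0 -1")

```text
time: 43.9
eef_pos: [0.5775, -0.041, 0.0985]
tcp_rot: [0.9, -0.437, 0.001, -0.0]
contact_force: [-2.1, 0.4, 5.5]
opening: 0.13
finger_force: 81.2
```

```bash
python3 g.py
```

```text
43.9 pos [ 0.5775 -0.041   0.0985] psi -51.79 F [-2.15  0.37  5.48] T [ 0.071  0.379 -0.04 ] op 0.13 q6 2.229
```

Request:
send_rows(rows="0 0 6 0 0 0.3 -1;0 0 12 0 0 0.5 -1;0 0 12 0 0 0.5 -1")

```text
time: 44.28
eef_pos: [0.5775, -0.0411, 0.0985]
tcp_rot: [0.849, -0.528, 0.001, 0.0]
contact_force: [-3.4, 0.3, 7.2]
opening: 0.137
finger_force: 81.5
```

```bash
python3 g.py 2 52 .0982
```

```text
44.275 pos [ 0.5775 -0.0411  0.0985] psi -63.74 F [-3.38  0.34  7.25] T [0.045 0.561 0.064] op 0.137 q6 2.438
psi now -63.74 rot [ 5.0000e-02 -1.0000e-01 -1.1574e+02] shift [129.57  13.42   0.45]
```

Request:
send_rows(rows="0 0 0 0 0 0 -0.1;0 0 0 0 0 0 -0.1;0 0 0 0 0 -42 -0.1;0 0 -10.5 43 5 -43.5 -0.1;0 0 -21 86 10 -43.5 -0.1;0 0 -31.5 129.5 14.5 -43.5 -0.1;0 0 -42 129.5 14.5 -43.5 -0.1;0 0 -52.5 129.5 14.5 -43.5 -0.1")

```text
time: 45.28
eef_pos: [0.6209, -0.1642, 0.1389]
tcp_rot: [0.995, -0.096, -0.0, -0.0]
contact_force: [-0.1, 0.4, -0.4]
opening: 0.451
finger_force: 0.0
```

Request:
send_rows(rows="0 0 -10.5 0 0 0 -0.1;0 0 -21 0 0 0 -0.1;0 0 -31.5 0 0 0 -0.1;0 0 -42 0 0 0 -0.1;0 0 -52.5 0 0 18 -0.1;0 0 -63.1 0 0 42 -0.1;0 0 -63.1 0 0 42 -0.1;0 0 -63.1 0 0 42 -0.1")

```text
time: 46.28
eef_pos: [0.6213, -0.1635, 0.0982]
tcp_rot: [0.9, 0.436, 0.0, 0.0]
contact_force: [-0.2, -0.4, 0.2]
opening: 0.448
finger_force: 0.0
```

Request:
send_rows(rows="0 0 0 0 0 0 -1;0 0 0 0 0 0 -1;0 0 0 0 0 0 -1")

```text
time: 46.65
eef_pos: [0.6218, -0.1637, 0.0992]
tcp_rot: [0.899, 0.437, 0.001, 0.001]
contact_force: [-0.6, 0.5, 4.4]
opening: 0.135
finger_force: 80.2
```

```bash
python3 g.py 2 52 .0982
```

```text
46.65 pos [ 0.6218 -0.1637  0.0992] psi 51.83 F [-0.6   0.52  4.41] T [ 0.032  0.194 -0.005] op 0.135 q6 0.251
psi now 51.83 rot [ 0.12 -0.03 -0.17] shift [1.01 0.54 0.96]
```

Request:
send_rows(rows="0 0 9 0 0 0.5 -1;0 0 18 0 0 1.0 -1;0 0 18 0 0 1.0 -1")

```text
time: 47.02
eef_pos: [0.6216, -0.1635, 0.0991]
tcp_rot: [0.957, 0.291, 0.001, 0.0]
contact_force: [-3.3, 1.3, 7.6]
opening: 0.133
finger_force: 80.7
```

```bash
python3 g.py
```

```text
47.025 pos [ 0.6216 -0.1635  0.0991] psi 33.78 F [-3.28  1.3   7.57] T [ 0.24   0.452 -0.035] op 0.133 q6 0.566
```

Request:
send_rows(rows="0 0 6 0 0 0.3 -1;0 0 12 0 0 0.5 -1;0 0 12 0 0 0.5 -1")

```text
time: 47.4
eef_pos: [0.6216, -0.1633, 0.099]
tcp_rot: [0.982, 0.189, 0.0, 0.0]
contact_force: [-3.9, 1.8, 10.6]
opening: 0.133
finger_force: 81.0
```

```bash
python3 g.py 3 -50 .0967
```

```text
47.4 pos [ 0.6216 -0.1633  0.099 ] psi 21.83 F [-3.95  1.78 10.59] T [0.375 0.679 0.129] op 0.133 q6 0.775
psi now 21.83 rot [ 0.000e+00 -4.000e-02  7.183e+01] shift [-60.73 -67.76   2.27]
```

Request:
send_rows(rows="0 0 0 0 0 0 -0.1;0 0 0 0 0 0 -0.1;0 0 0 0 0 -42 -0.1;0 0 10.5 -31 -33 -42.8 -0.1;0 0 21 -61.2 -65.8 -42.8 -0.1;0 0 31.5 -61.2 -65.8 -42.8 -0.1;0 0 42 -61.2 -65.8 -42.8 -0.1;0 0 52.5 -61.2 -65.8 -42.8 -0.1")

```text
time: 48.4
eef_pos: [0.5393, -0.125, 0.1384]
tcp_rot: [0.964, -0.267, -0.0, -0.0]
contact_force: [0.6, -0.0, 1.0]
opening: 0.45
finger_force: 0.0
```

Request:
send_rows(rows="0 0 10.5 0 0 15 -0.1;0 0 19.3 0 0 42 -0.1;0 0 19.3 0 0 42 -0.1;0 0 19.3 0 0 42 -0.1;0 0 19.3 0 0 42 -1;0 0 19.3 0 0 42 -1;0 0 19.3 0 0 42 -1")

```text
time: 49.28
eef_pos: [0.5404, -0.1255, 0.0985]
tcp_rot: [0.907, -0.422, 0.001, 0.0]
contact_force: [-1.0, 0.7, 5.8]
opening: 0.139
finger_force: 80.1
```

```bash
python3 g.py 3 -50 .0982
```

```text
49.275 pos [ 0.5404 -0.1255  0.0985] psi -49.9 F [-1.02  0.71  5.84] T [-0.002  0.365  0.095] op 0.139 q6 2.031
psi now -49.9 rot [-0.02 -0.11  0.1 ] shift [-2.15 -1.31  0.29]
```

Request:
send_rows(rows="0 0 6 0 0 0 -1;0 0 6 0 0 0 -1")

```text
time: 49.52
eef_pos: [0.5401, -0.1257, 0.0985]
tcp_rot: [0.883, -0.469, 0.001, 0.001]
contact_force: [-2.8, -1.7, 5.8]
opening: 0.134
finger_force: 80.2
```

```bash
python3 g.py 1 -8 .0982
```

```text
49.525 pos [ 0.5401 -0.1257  0.0985] psi -55.92 F [-2.78 -1.69  5.81] T [-0.105  0.48   0.124] op 0.134 q6 2.136
psi now -55.92 rot [  0.05  -0.08 -47.92] shift [  29.83 -126.12    0.27]
```

Request:
send_rows(rows="0 0 5 0 0 0 -1;0 0 5 0 0 0 -1")

```text
time: 49.78
eef_pos: [0.54, -0.1257, 0.0984]
tcp_rot: [0.862, -0.507, 0.001, 0.001]
contact_force: [-2.4, -0.8, 6.8]
opening: 0.136
finger_force: 80.3
```

```bash
python3 g.py 1 -8 .0982
```

```text
49.775 pos [ 0.54   -0.1257  0.0984] psi -60.9 F [-2.38 -0.79  6.83] T [-0.118  0.47   0.099] op 0.136 q6 2.224
psi now -60.9 rot [  0.07  -0.08 -52.9 ] shift [  18.78 -128.36    0.22]
```

Request:
send_rows(rows="0 0 0 0 0 0 -0.1;0 0 0 0 0 0 -0.1;0 0 0 0 0 -42 -0.1;0 0 -10.5 6 -42 -42 -0.1;0 0 -21 12 -84 -42 -0.1;0 0 -31.5 18 -127 -42 -0.1;0 0 -42 18 -127 -40 -0.1;0 0 -52.5 18 -127 -25 -0.1")

```text
time: 50.78
eef_pos: [0.6608, -0.0788, 0.1224]
tcp_rot: [0.998, -0.07, 0.001, 0.0]
contact_force: [-0.7, 0.8, 0.1]
opening: 0.456
finger_force: 0.0
```

Request:
send_rows(rows="0 0 -0.3 0 0 25 -0.1;0 0 -0.3 0 0 25 -0.1;0 0 -0.3 0 0 25 -0.1;0 0 -0.3 0 0 25 -1;0 0 -0.3 0 0 25 -1;0 0 -0.3 0 0 25 -1")

```text
time: 51.52
eef_pos: [0.6604, -0.0791, 0.0987]
tcp_rot: [0.997, -0.071, 0.001, 0.0]
contact_force: [-1.4, 1.6, 4.9]
opening: 0.133
finger_force: 81.0
```

```bash
python3 g.py 1 -8 .0982
```

```text
51.525 pos [ 0.6604 -0.0791  0.0987] psi -8.14 F [-1.38  1.6   4.9 ] T [0.238 0.178 0.052] op 0.133 q6 1.441
psi now -8.14 rot [-0.   -0.14 -0.14] shift [1.   0.46 0.55]
```

Request:
send_rows(rows="0 0 6 0 0 0 -1;0 0 6 0 0 0 -1")

```text
time: 51.78
eef_pos: [0.6603, -0.0791, 0.0987]
tcp_rot: [0.992, -0.123, 0.001, 0.0]
contact_force: [-0.4, 1.9, 5.2]
opening: 0.13
finger_force: 81.0
```

```bash
python3 g.py
```

```text
51.775 pos [ 0.6603 -0.0791  0.0987] psi -14.17 F [-0.44  1.94  5.16] T [0.168 0.22  0.017] op 0.13 q6 1.546
```

Request:
send_rows(rows="0 0 5 0 0 0 -1;0 0 5 0 0 0 -1")

```text
time: 52.02
eef_pos: [0.6603, -0.0791, 0.0987]
tcp_rot: [0.986, -0.166, 0.001, -0.0]
contact_force: [-1.2, 1.4, 5.5]
opening: 0.135
finger_force: 81.0
```

```bash
python3 g.py 4 -64 .0982
```

```text
52.025 pos [ 0.6603 -0.0791  0.0987] psi -19.15 F [-1.16  1.36  5.54] T [0.207 0.088 0.088] op 0.135 q6 1.633
psi now -19.15 rot [-0.07 -0.11 44.85] shift [-90.79  -9.82   0.31]
```

Request:
send_rows(rows="0 0 4 0 0 0 -1;0 0 4 0 0 0 -1")

```text
time: 52.28
eef_pos: [0.6603, -0.079, 0.0987]
tcp_rot: [0.98, -0.201, 0.001, -0.0]
contact_force: [-0.5, 1.4, 5.0]
opening: 0.131
finger_force: 81.0
```

```bash
python3 g.py 4 -64 .0982
```

```text
52.275 pos [ 0.6603 -0.079   0.0987] psi -23.14 F [-0.54  1.44  4.99] T [0.211 0.161 0.154] op 0.131 q6 1.703
psi now -23.14 rot [-0.08 -0.1  40.86] shift [-91.21  -3.44   0.29]
```

Request:
send_rows(rows="0 0 0 0 0 0 -0.1;0 0 0 0 0 0 -0.1;0 0 0 0 0 -42 -0.1;0 0 10.5 -45 -1.4 -42 -0.1;0 0 21 -91.1 -2.8 -42 -0.1;0 0 31.5 -91.1 -2.8 -40 -0.1;0 0 40.6 -91.1 -2.8 -20 -0.1;0 0 40.6 -91.1 -2.8 0 -0.1")

```text
time: 53.28
eef_pos: [0.5767, -0.0409, 0.0962]
tcp_rot: [0.85, -0.527, 0.0, 0.0]
contact_force: [0.0, -0.3, -0.5]
opening: 0.448
finger_force: 0.0
```

Request:
send_rows(rows="0 0 0 0 0 0 -0.1;0 0 0 0 0 0 -0.1;0 0 0 0 0 0 -1;0 0 0 0 0 0 -1;0 0 0 0 0 0 -1")

```text
time: 53.9
eef_pos: [0.5775, -0.041, 0.0981]
tcp_rot: [0.849, -0.528, 0.001, -0.0]
contact_force: [-1.4, 0.0, 3.7]
opening: 0.137
finger_force: 80.9
```

```bash
python3 g.py 4 -64 .0982
```

```text
53.9 pos [ 0.5775 -0.041   0.0981] psi -63.72 F [-1.39  0.04  3.69] T [-0.024  0.206  0.072] op 0.137 q6 2.437
psi now -63.72 rot [-0.07 -0.08  0.28] shift [-0.72 -0.72 -0.06]
```

Request:
send_rows(rows="0 0 6 0 0 0 -1;0 0 6 0 0 0 -1")

```text
time: 54.15
eef_pos: [0.5774, -0.0409, 0.0981]
tcp_rot: [0.821, -0.571, 0.001, -0.0]
contact_force: [-1.4, 0.0, 5.2]
opening: 0.138
finger_force: 81.1
```

```bash
python3 g.py
```

```text
54.15 pos [ 0.5774 -0.0409  0.0981] psi -69.67 F [-1.38  0.04  5.2 ] T [-0.033  0.295  0.126] op 0.138 q6 2.541
```

Request:
send_rows(rows="0 0 5 0 0 0 -1;0 0 5 0 0 0 -1")

```text
time: 54.4
eef_pos: [0.5774, -0.0409, 0.0981]
tcp_rot: [0.795, -0.606, 0.001, -0.0]
contact_force: [-1.1, 0.2, 3.9]
opening: 0.134
finger_force: 81.1
```

```bash
python3 g.py 2 22 .0982
```

```text
54.4 pos [ 0.5774 -0.0409  0.0981] psi -74.64 F [-1.13  0.18  3.91] T [-0.035  0.228  0.161] op 0.134 q6 2.628
psi now -74.64 rot [ 0.000e+00 -9.000e-02 -9.664e+01] shift [ 1.2992e+02 -1.1400e+01  2.0000e-02]
```

Request:
send_rows(rows="0 0 0 0 0 0 -0.1;0 0 0 0 0 0 -0.1;0 0 0 0 0 -42 -0.1;0 0 -10.5 43 -3 -42 -0.1;0 0 -21 86 -6 -42 -0.1;0 0 -31.5 129.6 -9.9 -42 -0.1;0 0 -42 129.6 -9.9 -42 -0.1;0 0 -52.5 129.6 -9.9 -42 -0.1")

```text
time: 55.4
eef_pos: [0.6202, -0.1639, 0.1381]
tcp_rot: [0.982, -0.191, -0.001, -0.0]
contact_force: [0.3, 0.2, 0.1]
opening: 0.452
finger_force: 0.0
```

Request:
send_rows(rows="0 0 -10.5 0 0 0 -0.1;0 0 -21 0 0 0 -0.1;0 0 -31.5 0 0 8 -0.1;0 0 -42 0 0 24 -0.1;0 0 -44 0 0 42 -0.1;0 0 -44 0 0 42 -0.1;0 0 -44 0 0 42 -0.1")

```text
time: 56.28
eef_pos: [0.6206, -0.1632, 0.097]
tcp_rot: [0.982, 0.188, 0.0, 0.0]
contact_force: [0.1, -0.1, -0.4]
opening: 0.45
finger_force: 0.0
```

Request:
send_rows(rows="0 0 0 0 0 0 -1;0 0 0 0 0 0 -1;0 0 0 0 0 0 -1")

```text
time: 56.65
eef_pos: [0.621, -0.1634, 0.0982]
tcp_rot: [0.982, 0.189, 0.001, 0.001]
contact_force: [-0.6, 0.4, 3.8]
opening: 0.136
finger_force: 81.0
```

```bash
python3 g.py 2 22 .0982
```

```text
56.65 pos [ 0.621  -0.1634  0.0982] psi 21.75 F [-0.57  0.4   3.84] T [0.058 0.091 0.066] op 0.136 q6 0.776
psi now 21.75 rot [ 0.07 -0.06 -0.25] shift [ 1.74  0.44 -0.  ]
```

Request:
send_rows(rows="0 0 6 0 0 0 -1;0 0 6 0 0 0 -1")

```text
time: 56.9
eef_pos: [0.6209, -0.1632, 0.0982]
tcp_rot: [0.99, 0.138, 0.0, 0.0]
contact_force: [-1.8, 1.1, 6.2]
opening: 0.135
finger_force: 81.3
```

```bash
python3 g.py 3 -61 .0982
```

```text
56.9 pos [ 0.6209 -0.1632  0.0982] psi 15.81 F [-1.85  1.13  6.15] T [0.195 0.312 0.067] op 0.135 q6 0.88
psi now 15.81 rot [-0.000e+00 -6.000e-02  7.681e+01] shift [-66.84 -60.74  -0.13]
```

Continue in a 5° step.

Request:
send_rows(rows="0 0 5 0 0 0 -1;0 0 5 0 0 0 -1")

```text
time: 57.15
eef_pos: [0.6208, -0.1631, 0.0982]
tcp_rot: [0.996, 0.095, 0.0, 0.0]
contact_force: [-1.3, 0.9, 6.3]
opening: 0.132
finger_force: 81.3
```

```bash
python3 g.py 3 -61 .0982
```

```text
57.15 pos [ 0.6208 -0.1631  0.0982] psi 10.85 F [-1.35  0.91  6.31] T [0.182 0.305 0.182] op 0.132 q6 0.967
psi now 10.85 rot [-1.000e-02 -5.000e-02  7.185e+01] shift [-71.84 -54.6   -0.11]
```

Request:
send_rows(rows="0 0 0 0 0 0 -0.1;0 0 0 0 0 0 -0.1;0 0 0 0 0 0 -0.1;0 0 0 0 0 -40 -0.1;0 0 0 0 0 -90 -0.1;0 0 0 0 0 -90 -0.1;0 0 0 0 0 -90 -0.1;0 0 0 0 0 -90 -0.1")

```text
time: 58.15
eef_pos: [0.6193, -0.1628, 0.1846]
tcp_rot: [0.996, 0.094, -0.002, -0.001]
contact_force: [-0.2, 0.3, -0.2]
opening: 0.448
finger_force: 0.0
```

```bash
python3 -c "
from h import *
print(ctrl.get_state()['eef_pos'],ctrl.sign_off())"
```

```text
the job is handed in; nothing more can be done
[ 0.61932989 -0.16277085  0.18463523] None
```

I tightened all four knobs crosswise in five passes, no more than 55° at a time and about 2.8–2.9 rad each, and handed the job in at 58 s; three read hand-tight (0.15–0.18 N m), but the fourth last read only 0.10 N m, so I judged it tight from its equal turn.

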